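Release a tested circuit board from its hold-down fixture

TASK

Two circuit boards sit in test fixtures on the bench, each held down by a sprung finger with a yellow knob. Take out the board with the red block: first lift its finger by the knob until it stays up, then unhook the board from under it and lay it flat, components up, in the empty black tray without dropping it. Leave the finger up for the next board, and leave the board with the black block where it is.

Things in the scene. Friction and masses are not known exactly. Their poses are not given: they have to be found in the camera images.
- knob (a point): Centre of the yellow knob (24 dia, 22 tall) of the finger on the red-block board: 81 mm over the bench when down; slides straight up to a stop at 111. Over-centre spring: 6 N down at first, past 15 mm of lift 4 N up, so it stays. Pinch along board y. From the knob (88 mm to board +x) an arm reaches back to a foot lapping 17 mm over the board's end; raised, the foot is 49 mm over the bench.
- board: Green board 120x70x3 mm, 0.14 kg; red block to grip (34 in x, 30 in y, 32 tall) centred at x=-20 on its top; bare board to +-y of it. Origin: centre of underside, z up, +x to its finger. Starts level, underside 16 mm over the bench, between 4 mm rails and 5 mm end stops of an aluminium fixture. To free it, finger up: raise it 8 to 20 mm, draw it to its -x by 30 mm or more, then lift.
- tray_in (a point): Centre of the inner floor (4 mm above the bench) of the empty black tray: 190 x 140 mm outside, 182 x 132 mm inside, rim 16 mm above the bench, walls 4 mm thick; its x axis runs along the 190 mm sides. It does not move.
- board_other: The board to leave alone: like board in size, axes, fixture and finger (with its own yellow knob), but with a black block.
Not all that is in view belongs to the job. Leave any brown look-alike of the board alone.

How it is judged:
By the outcome, as a careful person would: the job done as asked, in the order asked, and still so for the second after the job is handed in, with the robot touching nothing.
It also fails if it takes over 48 s, if anything falls off the work surface, if the arm or the gripper's body presses on something with over 40 N, if the wrist force passes 120 N, or if a joint passes its speed limit or range.

ROBOT

A 6-joint arm with a two-finger parallel gripper is mounted at the origin on the work surface. World frame = base frame: x ahead of the robot, y to its left, z up, the work surface at z = 0. Lengths are in mm, angles in rad, forces in N, time in s.
With the tool pointing down it reaches from about 350 to 775 mm from the base axis. Payload 7.3 kg.
Tool frame: the origin (TCP) lies at the very end of the fingers, on their centre line; the grasp point (between the pads) lies behind it (bot.grip_point_offset is the z of the grasp point in the tool frame, in mm); z points along the fingers, y is the line along which they close (so a half turn about z gives the same grasp; the last joint's range is limited). The gripper opens to 92 mm and grips with 3 to 60 N. Pads are 19 mm wide; open, the fingers measure 130 mm over their backs; the gripper's body (75 mm by 190 mm) begins 47 mm behind the grasp point.
Start: joints at [-1.421, 0.342, 1.524, -0, 1.275, -0.146], TCP at [153.063, -502.215, 190.541] pointing down, gripper open.
Joint ranges: [-2.53, 2.53], [-0.77, 2.02], [0.04, 2.7], [-1, 4.14], [0.28, 2.66], [-3.11, 3.11]. Speed limits (rad/s): [2.57, 2.57, 3.14, 3.14, 3.14, 3.14].

INTERFACE

Orientations are given as [roll, pitch, yaw] about the fixed x, y, z axes, in that order (R = Rz(yaw) Ry(pitch) Rx(roll)).
In Python, from plant import bot gives the robot as it stands. The module is installed in compiled form; this text tells all that it offers.
- The arm moves only by the shell command python3 -m crank 'ROWS'. ROWS is JSON, a list that holds one entry, the list of rows, each a list of 5 numbers: the opening, from 0 (shut) to 1 (fully open), then the shift along the tool's x, y, z in cm, then the turn about the tool's z in degrees. In form: [[[claw, x, y, z, turn], ...]]. A call has exactly 10 rows; each row is the pose to reach, as a shift and turn from the pose commanded when the call began, along the tool's axes at that moment; what a row does not reach only later rows make up. A row lasts 1/10 s, in which the tool goes at most 50 mm and 8.59 degrees, less where a joint would pass 70% of its speed; a pose out of reach is approached as far as the arm can. A call with a gripper value outside its range is refused whole. The fingers move at their own pace and stop on an object; the grip force is fixed at half the most. Time passes only in rows, so rows that repeat a pose let the fingers close, or fill a call up. It gives the time, the measured TCP pose, the force, the opening and the grip force at its end, in the units of the state.
- bot.get_obs(): the state, without advancing time (a new reading comes with each control period).
- bot.capture(name): name is "side" or "top" or "wrist"; returns (picture, depth): 384x512x3 uint8, red, green, blue; 384x512 float32, mm along the optical axis (not along the pixel's ray), 0 where there is no reading.
- bot.calibration(name): a dict with "vertical_fov" (degrees; the focal length in pixels is half the picture's height over the tangent of half this angle, whatever the lens; pixels are square), "cx", "cy" (the principal point, pixels), "D" ([k1, k2, p1, p2, k3] as OpenCV has them; the pictures are not rectified), "rvec" (rotation vector, rad) and "tvec" (3), from world to camera coordinates, as OpenCV has them; the wrist camera has in their place "tool_from_camera" (4x4, takes a point from camera to tool coordinates, whose origin is the TCP and whose axes are the flange's). Camera axes: x right, y down, z forward; pixel columns grow to the right and rows downward; lengths in mm; the calibration is good to about 2 mm. A picture is of the moment at which its call begins: read the wrist's pose just before it. calibration takes no time and is no camera call.
- bot.close_job(): hands the job in; it is judged then, once.
The state is a dict: "time": time; "joint_positions": joint angles; "dq": joint speeds; "tau": joint torques, N m; "tool_pos": TCP position; "tcp_rot": TCP orientation; "contact_force": force on the tool from outside, world axes, zero at the start; "moment": the same for the moment, N m; "grip_width": finger opening in mm; "finger_force": force on a finger pad.
Only numpy, scipy, OpenCV 4.12 (cv2) and the standard library are available. Lean on these libraries where they do the work, as an engineer would, in place of code of your own. Each camera call takes 0.05 s, during which the arm holds its last target. There are 200 camera calls.

## Working session

There is one attempt and no reset: what is moved stays moved. The work goes in short steps, Python scripts to look and compute and a shell command to move; the robot and the scene stay as the last step left them, time stands still between calls to the robot, and variables do not carry over. Pictures are saved under pics/ and viewed, at most 10 in all, crops included, and the job is handed in when it is done.

```bash
mkdir -p pics; cat > h.py <<'E'
import numpy as np,cv2
from scipy.spatial.transform import Rotation as R
from plant import bot
def K(n):
    c=bot.calibration(n); f=192/np.tan(np.radians(c["vertical_fov"])/2)
    return np.array([[f,0,c["cx"]],[0,f,c["cy"]],[0,0,1.]]),np.array(c["D"],float),c
def pose(n,o=None):
    k,D,c=K(n)
    if "rvec" in c:
        r=cv2.Rodrigues(np.array(c["rvec"],float))[0]; return r.T,-r.T@np.array(c["tvec"],float).ravel()
    o=o or bot.get_obs(); T=np.array(c["tool_from_camera"]); r=R.from_euler('xyz',o["tcp_rot"]).as_matrix()
    return r@T[:3,:3], r@T[:3,3]+np.array(o["tool_pos"])
def rays(n,uv,P):
    k,D,c=K(n); p=cv2.undistortPoints(np.array(uv,float).reshape(-1,1,2),k,D)[:,0]
    return np.c_[p,np.ones(len(p))]@P[0].T
def plane(n,uv,z,P):
    d=rays(n,uv,P); return P[1]+d*((z-P[1][2])/d[:,2])[:,None]
def cloud(n,depth,P):
    v,u=np.mgrid[:384,:512]; d=rays(n,np.c_[u.ravel(),v.ravel()],P)
    return (P[1]+d*depth.ravel()[:,None]).reshape(384,512,3)
def save(n,img): cv2.imwrite(f"pics/{n}.png",img[:,:,::-1])
E
python3 - <<'E'
from h import *
o=bot.get_obs();print(o, bot.grip_point_offset)
for n in("top","side","wrist"):
    P=pose(n);i,d=bot.capture(n);np.savez(f"{n}0",i=i,d=d,R=P[0],t=P[1]);save(n+"0",i);print(n,P[1],P[0][:,2],(d>0).mean())
a=np.vstack([np.load("top0.npz")["i"]]);b=np.load("side0.npz")["i"]
cv2.imwrite("pics/both.png",np.hstack([cv2.resize(a,(400,300)),cv2.resize(b,(400,300))])[:,:,::-1])
E
```

```text
{'time': 0.0, 'joint_positions': array([-1.42100178e+00,  3.42732018e-01,  1.52501046e+00, -3.62432260e-05,
        1.27541432e+00, -1.45999306e-01]), 'dq': array([-0.00139208, -0.00185635, -0.00019278,  0.00073336, -0.00135479,
       -0.00144836]), 'tau': array([-8.84700385e-04, -4.31245172e+01, -2.44217545e+01,  7.17379153e-02,
        5.61948004e-02, -1.23763780e-04]), 'tool_pos': array([ 152.97643235, -501.72988183,  189.84248284]), 'tcp_rot': array([-3.14004011e+00, -1.93264527e-04,  2.95804279e-01]), 'contact_force': array([-0.28114544, -0.12220006,  0.32388135]), 'moment': array([-0.05281862,  0.01606705,  0.01824998]), 'finger_force': 0.0, 'grip_width': 91.59423824709333} -18.8
top [ 393.61803412   42.8495054  1185.78838251] [ 0.06527734  0.00352135 -0.99786095] 0.9960174560546875
side [  -5.42224271 1159.7886854   790.4299492 ] [ 0.35282686 -0.78292994 -0.51238063] 0.995941162109375
wrist [ 227.12866166 -479.1223778   383.66951919] [-0.27569348 -0.08278881 -0.95767381] 0.9960428873697916
```

View pics/top0.png

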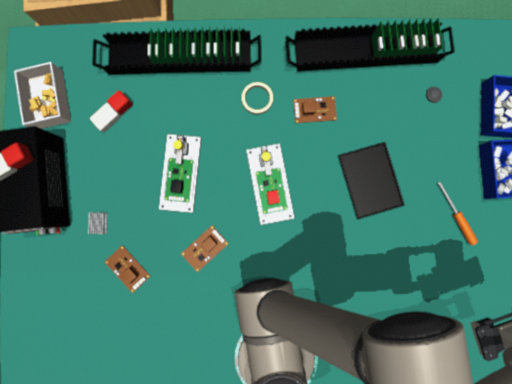

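View pics/side0.png

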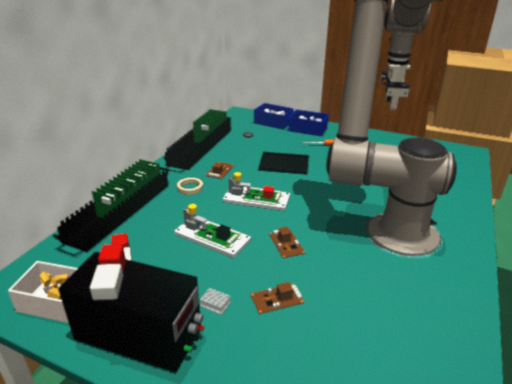

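The top view shows the red-block board at (272,187) with its knob at (266,156). The black-block board is at (178,175) and the empty tray at (371,180). In the side view the red block is at (268,191) and its knob at (238,178). Next I measure these.

```bash
cat > m.py <<'E'
from h import *
def big(m,roi):
    z=np.zeros_like(m,np.uint8);a,b,c,d=roi;z[b:d,a:c]=m[b:d,a:c]
    n,l,s,ce=cv2.connectedComponentsWithStats(z.astype(np.uint8));k=1+np.argmax(s[1:,4]);return l==k,ce[k],s[k,4]
def masks(i):
    h=cv2.cvtColor(i,cv2.COLOR_RGB2HSV);H,S,V=[h[:,:,j].astype(int) for j in range(3)]
    return dict(y=(H>20)&(H<34)&(S>130)&(V>120),r=((H<6)|(H>174))&(S>150)&(V>100),k=(V<60),g=(H>45)&(H<80)&(S>110)&(V>60)&(i[:,:,2]<80),w=(S<50)&(V>120))
E
python3 - <<'E'
from m import *
Z={}
roi={"top":dict(y=(250,140,285,170),r=(255,180,295,210),k=(335,138,410,222),g=(245,140,300,228),w=(240,138,300,230)),
"side":dict(y=(225,165,250,190),r=(255,180,280,200),k=(250,145,315,178))}
M={}
for n in roi:
    f=np.load(n+"0.npz");P=(f["R"],f["t"]);m=masks(f["i"]);C=cloud(n,f["d"],P)
    for q,ro in roi[n].items():
        b,c,a=big(m[q],ro);p=C[b];M[n,q]=c
        print(n,q,c.round(1),a,"med",np.median(p,0).round(1),"z",np.percentile(p[:,2],[5,50,95]).round(1))
        if n=="top" and q in"kgwr":
            ct=max(cv2.findContours(b.astype(np.uint8),0,1)[0],key=cv2.contourArea)
            z=dict(k=10,g=19,w=10,r=51)[q]
            g=plane(n,ct.reshape(-1,2),z,P)[:,:2].astype(np.float32);r=cv2.minAreaRect(g);print("  rect",r)
    Z[n]=P
for q in"yrk":
    d1=rays("top",[M["top",q]],Z["top"])[0];d2=rays("side",[M["side",q]],Z["side"])[0]
    s=np.linalg.lstsq(np.c_[d1,-d2],Z["side"][1]-Z["top"][1],rcond=None)[0]
    a=Z["top"][1]+s[0]*d1;b=Z["side"][1]+s[1]*d2;print(q,((a+b)/2).round(1),np.linalg.norm(a-b).round(1))
E
```

```text
top y [265.4 156. ] 60 med [555.3  22.   90.3] z [60.5 90.3 94.3]
top r [272.8 197. ] 119 med [448.6   1.8  49.3] z [46.5 49.3 52.7]
  rect ((448.8825378417969, 2.5699005126953125), (32.0363883972168, 27.20541000366211), 10.351263999938965)
top k [373.9 176.5] 2453 med [ 509.6 -294.2    3.5] z [-0.4  3.5 14.7]
  rect ((495.20391845703125, -277.8815002441406), (186.61184692382812, 140.0806884765625), 15.27563762664795)
top g [267. 176.] 5 med [509.5  16.4  16.6] z [15.9 16.6 17.5]
  rect ((509.23297119140625, 16.412094116210938), (11.220174789428711, 6.139278411865234e-05), 89.21424102783203)
top w [269.1 181.6] 1618 med [515.3   9.8  15.7] z [ 9.1 15.7 54.7]
  rect ((489.1020202636719, 9.024208068847656), (217.18386840820312, 98.29523468017578), 9.876175880432129)
side y [237.2 176.1] 47 med [551.8  28.2  85.9] z [24.8 85.9 93.9]
side r [267.8 191.2] 97 med [446.3  14.4  48.6] z [27.8 48.6 53.6]
side k [284.  162.6] 851 med [ 494.8 -280.4    5.4] z [ 1.7  5.4 15.1]
y [556.4  21.1  82.3] 0.6
r [449.6   2.1  38.6] 1.0
k [ 502.9 -291.7   -1.5] 6.0
```

Both views agree. The knob is at about (556, 21, 82), the block at (449, 2), and the board yaw is about 10.1°. The tray is centred near (495, -278) with yaw about 15.3°. I'll move over the board for a closer look, passing the wrist camera near the tray on the way.

```bash
cat >> h.py <<'E'
def delta(x,y,z,yawdeg):
    o=bot.get_obs();r=R.from_euler('xyz',o["tcp_rot"]).as_matrix()
    d=r.T@(np.array([x,y,z])-o["tool_pos"])/10
    t=-((yawdeg-np.degrees(o["tcp_rot"][2])+90)%180-90)
    print("t",round(o["time"],2),"at",o["tool_pos"].round(1),np.degrees(o["tcp_rot"]).round(2),"q6",o["joint_positions"][5].round(2),"F",o["contact_force"].round(1),"w",round(o["grip_width"],1),"| cm",d.round(2),"turn",round(t,2))
E
python3 -m crank '[[[1,5,-4,0,1],[1,9,-8,0,2],[1,14,-12,0,3],[1,18,-15,0,4],[1,22,-19,0,5],[1,26,-22,0,6],[1,28,-24,0,6.8],[1,28,-24,0,6.8],[1,28,-24,0,6.8],[1,28,-24,0,6.8]]]'
python3 -c "
from h import *
P=pose('wrist');i,d=bot.capture('wrist');np.savez('wrist1',i=i,d=d,R=P[0],t=P[1]);save('wrist1',i)
delta(480,8,200,10.1)"
```

```text
time: 1.15
tool_pos: [350.9, -191.1, 190.5]
tcp_rot: [3.141, 0.0, 0.179]
contact_force: [-0.4, -0.5, -0.0]
grip_width: 92.0
finger_force: 0.0
t 1.2 at [ 350.6 -191.6  190.4] [1.7998e+02 2.0000e-02 1.0150e+01] q6 0.7 F [ 0.7 -1.  -0.2] w 91.8 | cm [ 16.25 -17.37  -0.97] turn 0.05
```

View pics/wrist1.png

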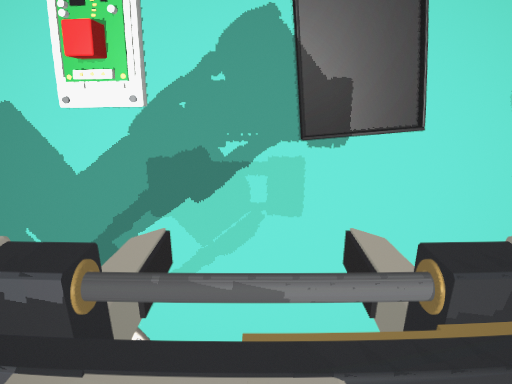

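The wrist view shows the red block at about (84,38) and the tray's near edge at rows 127–138. I'll move up and forward to see the whole board.

```bash

python3 -m crank '[[[1,3,-4,-2,0],[1,6,-8,-4,0],[1,9,-12,-6,0],[1,12,-16,-7,0],[1,12,-17.5,-7,0],[1,12,-17.5,-7,0],[1,12,-17.5,-7,0],[1,12,-17.5,-7,0],[1,12,-17.5,-7,0],[1,12,-17.5,-7,0]]]'
python3 -c "
from h import *
P=pose('wrist');i,d=bot.capture('wrist');np.savez('wrist2',i=i,d=d,R=P[0],t=P[1]);save('wrist2',i)
delta(556,21,130,10.1)"
```

```text
time: 2.2
tool_pos: [438.1, 1.4, 260.4]
tcp_rot: [3.141, 0.0, 0.175]
contact_force: [0.0, 0.0, -0.1]
grip_width: 91.8
finger_force: 0.0
t 2.25 at [438.1   1.6 260.4] [1.7999e+02 2.0000e-02 1.0060e+01] q6 1.22 F [ 1.1 -0.3 -0.5] w 91.9 | cm [11.95  0.14 13.04] turn -0.04
```

View pics/wrist2.png

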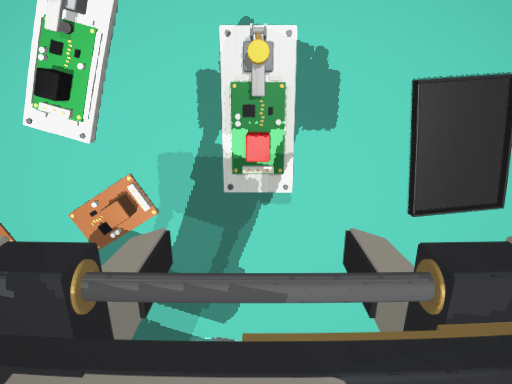

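The board is fully in view: knob at (259,50), block at (258,147), tray at (412–512, 75–215). Next I take close measurements.

```bash
python3 - <<'E'
from m import *
f=np.load("wrist2.npz");P=(f["R"],f["t"]);i=f["i"];m=masks(i);C=cloud("wrist",f["d"],P)
ft=np.load("top0.npz");Pt=(ft["R"],ft["t"])
def rect(b,z):
    ct=np.vstack([c for c in cv2.findContours(b.astype(np.uint8),0,1)[0]])
    g=plane("wrist",ct.reshape(-1,2),z,P)[:,:2].astype(np.float32);r=cv2.minAreaRect(g);return [np.round(v,1) for v in r]
def tri(u1,u2):
    d1=rays("top",[u1],Pt)[0];d2=rays("wrist",[u2],P)[0]
    s=np.linalg.lstsq(np.c_[d1,-d2],P[1]-Pt[1],rcond=None)[0];a=Pt[1]+s[0]*d1;b=P[1]+s[1]*d2
    return ((a+b)/2).round(1),np.linalg.norm(a-b).round(1)
b,c,a=big(m["y"],(230,25,290,80));z=np.percentile(C[b][:,2],[5,50,90]);print("knob",c,a,z,np.median(C[b],0).round(1),rect(b,92),tri((265.4,156.),c))
b,c,a=big(m["r"],(235,120,285,170));top=b&(C[:,:,2]>46);print("red",c,a,np.percentile(C[b][:,2],[5,50,90]),C[top].mean(0),rect(top,np.median(C[top][:,2])),tri((272.8,197.),c))
h=cv2.cvtColor(i,cv2.COLOR_RGB2HSV);g=((h[:,:,0]>45)&(h[:,:,0]<75)&(h[:,:,1]>150))
reg=np.zeros_like(g);reg[78:178,225:292]=1
b,c,a=big(g&reg.astype(bool),(225,78,292,178));print("green",c,a,"z",np.median(C[b][:,2]),rect(b,19))
reg[:]=0;reg[15:200,212:305]=1;w=(h[:,:,1]<40)&(h[:,:,2]>150)&reg.astype(bool)
print("fixture",rect(w,10),np.median(C[w][:,2]))
# depth based: tray rim in top view
Ct=cloud("top",ft["d"],Pt);V=cv2.cvtColor(ft["i"],cv2.COLOR_RGB2HSV)[:,:,2]
# foot / arm heights
for u,v in[(258,92),(258,80),(258,62),(262,105),(240,70)]:print((u,v),C[v,u].round(1))
# tray: dark mask wrist1 & wrist2
for n in("wrist1","wrist2"):
    q=np.load(n+".npz");Q=(q["R"],q["t"]);k=masks(q["i"])["k"];roi=(285,0,440,145) if n=="wrist1" else (400,60,512,225)
    b,c,a=big(k,roi);ct=max(cv2.findContours(b.astype(np.uint8),0,1)[0],key=cv2.contourArea)[:,0]
    e=plane(n,cv2.approxPolyDP(ct.reshape(-1,1,2),5,True)[:,0],16,Q);print(n,e[:,:2].round(0).tolist())
    CC=cloud(n,q["d"],Q)[b];print(" z",np.percentile(CC[:,2],[5,30,50,95]).round(1))
E
```

```text
knob [257.80373832  51.14953271] 428 [89.59856151 91.46269352 92.43411276] [556.1  22.2  91.5] [array([556. ,  22.2]), array([22.4, 23.4]), np.float64(74.9)] (array([555.8,  21.8,  90.1]), np.float64(1.2))
red [258.203125   144.48958333] 192 [40.10575628 49.78680482 51.0556793 ] [454.15614009   2.76268343  52.41769148] [array([451.3,   3.8]), array([34.7, 28.7]), np.float64(10.1)] (array([450.1,   1.9,  19. ]), np.float64(1.5))
green [252.71369295 117.09543568] 723 z 18.63246693233316 [array([491.5,  11.2]), array([47.5, 69. ]), np.float64(7.4)]
fixture [array([490.4,  10.3]), array([219. ,  97.1]), np.float64(10.1)] 15.964935390942173
(258, 92) [516.   14.7  55.4]
(258, 80) [529.2  17.1  56.5]
(258, 62) [545.7  20.1  91.3]
(262, 105) [501.2   6.8  19.8]
(240, 70) [538.8  41.9  14.3]Traceback (most recent call last):
  File "<stdin>", line 26, in <module>
  File "h.py", line 17, in plane
    d=rays(n,uv,P); return P[1]+d*((z-P[1][2])/d[:,2])[:,None]
  File "h.py", line 14, in rays
    k,D,c=K(n); p=cv2.undistortPoints(np.array(uv,float).reshape(-1,1,2),k,D)[:,0]
          ~^^^
  File "h.py", line 5, in K
    c=bot.calibration(n); f=192/np.tan(np.radians(c["vertical_fov"])/2)
ValueError: cameras: side, top, wrist
```

```bash

python3 -m crank '[[[0.8,4,0,3,0],[0.6,8,0,7,0],[0.6,11,0.1,11,0],[0.6,11.8,0.1,14,0],[0.6,11.9,0.1,16.5,0],[0.6,11.97,0.05,18.5,0],[0.6,11.97,0.05,19.6,0],[0.6,11.97,0.05,19.6,0],[0.6,11.97,0.05,19.6,0],[0.6,11.97,0.05,19.6,0]]]'
python3 - <<'E'
from m import *
P=pose('wrist');i,d=bot.capture('wrist');save('wrist3',i);delta(556,22.1,64,10.1)
for n in("wrist1","wrist2"):
    q=np.load(n+".npz");Q=(q["R"],q["t"]);k=masks(q["i"])["k"];roi=(285,0,440,145) if n=="wrist1" else (400,60,512,225)
    b,c,a=big(k,roi);ct=max(cv2.findContours(b.astype(np.uint8),0,1)[0],key=cv2.contourArea)
    e=plane("wrist",cv2.approxPolyDP(ct,5,True)[:,0],16,Q);print(n,cv2.approxPolyDP(ct,5,True)[:,0].tolist(),e[:,:2].round(0).tolist())
    CC=cloud("wrist",q["d"],Q)[b];print(" z",np.percentile(CC[:,2],[5,30,50,95]).round(1))
q=np.load("top0.npz");Q=(q["R"],q["t"]);b,c,a=big(masks(q["i"])["k"],(335,138,410,222));ct=max(cv2.findContours(b.astype(np.uint8),0,1)[0],key=cv2.contourArea)
e=cv2.approxPolyDP(ct,4,True)[:,0];print(e.tolist(),plane("top",e,16,Q)[:,:2].round(0).tolist())
E
```

```text
time: 3.25
tool_pos: [557.1, 22.8, 65.9]
tcp_rot: [3.141, -0.002, 0.177]
contact_force: [-0.1, -0.1, -0.0]
grip_width: 55.3
finger_force: 0.0
t 3.3 at [557.   22.8  65.8] [ 1.7996e+02 -1.4000e-01  1.0140e+01] q6 1.3 F [ 0.2 -0.8 -0.3] w 55.0 | cm [-0.11  0.05  0.18] turn 0.04
wrist1 [[293, 0], [302, 139], [423, 127], [425, 0], [418, 7], [417, 124], [352, 131], [349, 122], [343, 131], [309, 135]] [[525.0, -196.0], [388.0, -235.0], [426.0, -367.0], [552.0, -330.0], [544.0, -325.0], [428.0, -359.0], [407.0, -288.0], [416.0, -282.0], [405.0, -278.0], [393.0, -242.0]]
 z [ 2.8  6.5 10.9 16.2]
wrist2 [[511, 74], [413, 81], [408, 213], [502, 206]] [[603.0, -309.0], [567.0, -179.0], [391.0, -227.0], [426.0, -365.0]]
 z [ 2.   3.1  3.6 14.1]
[[384, 143], [339, 156], [358, 218], [403, 204]] [[599.0, -318.0], [564.0, -188.0], [388.0, -237.0], [425.0, -366.0]]
```

View pics/wrist3.png

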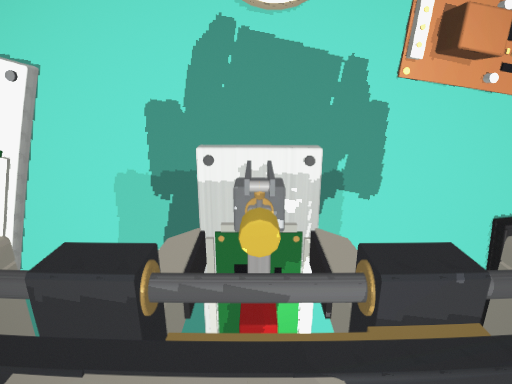

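The knob sits midway between the fingers at (260,232). I'll pinch it.

```bash

python3 -m crank '[[[0.6,-0.1,0.05,0.2,0],[0.1,-0.1,0.05,0.2,0],[0.1,-0.1,0.05,0.2,0],[0.1,-0.1,0.05,0.2,0],[0.1,-0.1,0.05,0.2,0],[0.1,-0.1,0.05,0.2,0],[0.1,-0.1,0.05,0.2,0],[0.1,-0.1,0.05,0.2,0],[0.1,-0.1,0.05,0.2,0],[0.1,-0.1,0.05,0.2,0]]]'
```

```text
time: 4.3
tool_pos: [555.2, 22.3, 62.5]
tcp_rot: [3.142, 0.0, 0.177]
contact_force: [0.6, 0.0, -0.8]
grip_width: 9.6
finger_force: 0.0
```

The gripper shut to 9.6 mm with no force, so it missed the knob. I'll look.

```bash
python3 - <<'E'
from m import *
P=pose('wrist');i,d=bot.capture('wrist');C=cloud('wrist',d,P);j,e=bot.capture('side');save('v4',np.hstack([i[100:],cv2.resize(j[120:240,180:310],(307,284))])[:, :800])
b,c,a=big(masks(i)["y"],(200,150,320,300));print("knob wrist",c,a,np.median(C[b],0),np.percentile(C[b],[5,95],axis=0))
Ps=pose("side");b,c,a=big(masks(j)["y"],(215,150,260,195));S=cloud("side",e,Ps);print(c,a,np.median(S[b],0))
t,q=bot.capture('top');b,c,a=big(masks(t)["y"],(245,135,290,175));T=cloud("top",q,pose("top"));print(c,a,np.median(T[b],0))
print(bot.calibration("wrist"))
E
```

```text
knob wrist [258.28070175 228.64828739] 1197 [563.11816745  22.97192505  90.87393562] [[548.01237316  15.54232837  75.61163111]
 [568.39385777  31.35795191  92.11507347]]
[237.         176.81818182] 33 [552.2605625   30.59739205  82.76560584]Traceback (most recent call last):
  File "<stdin>", line 5, in <module>
  File "m.py", line 4, in big
    n,l,s,ce=cv2.connectedComponentsWithStats(z.astype(np.uint8));k=1+np.argmax(s[1:,4]);return l==k,ce[k],s[k,4]
                                                                      ~~~~~~~~~^^^^^^^^^
    return _wrapfunc(a, 'argmax', axis=axis, out=out, **kwds)
    return bound(*args, **kwds)
ValueError: attempt to get argmax of an empty sequence
```

View pics/v4.png

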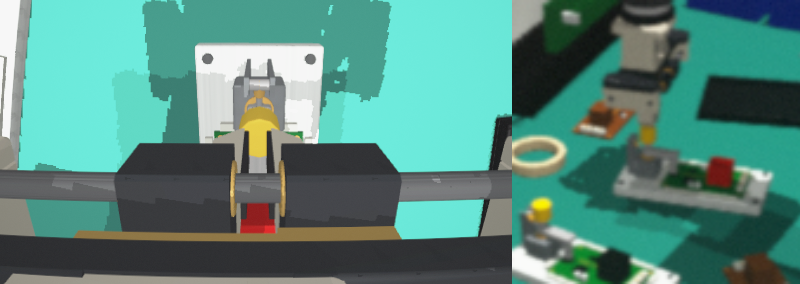

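```bash
python3 - <<'E'
from m import *
k,D,c=K("wrist");T=np.array(c["tool_from_camera"]);print(k.round(1).tolist(),D,T.round(3).tolist())
Ti=np.linalg.inv(T)
for p in[(0,0,0),(0,0,-18.8),(9.5,5,0),(-9.5,5,0),(9.5,5,-18.8),(9.5,-5,0)]:
    q=Ti[:3,:3]@np.array(p,float)+Ti[:3,3];print(p,cv2.projectPoints(q.reshape(1,1,3),np.zeros(3),np.zeros(3),k,D)[0].ravel().round(0))
P=pose("wrist");i,d=bot.capture("wrist");C=cloud("wrist",d,P);o=bot.get_obs();r=R.from_euler('xyz',o["tcp_rot"]).as_matrix()
L=(C-o["tool_pos"])@r
for v in range(215,285,6):print(v,[(u,L[v,u].round(0).astype(int).tolist(),i[v,u].tolist()) for u in(226,240,260,278,290)])
E
```

```text
[[329.0, 0.0, 257.3], [0.0, 329.0, 191.8], [0.0, 0.0, 1.0]] [-0.06633832  0.          0.          0.          0.        ] [[0.001, -0.958, -0.288, 77.538], [1.0, 0.001, 0.0, -0.261], [0.0, -0.288, 0.958, -193.722], [0.0, 0.0, 0.0, 1.0]]
(0, 0, 0) [258. 221.]
(0, 0, -18.8) [258. 233.]
(9.5, 5, 0) [266. 207.]
(-9.5, 5, 0) [265. 235.]
(9.5, 5, -18.8) [267. 218.]
(9.5, -5, 0) [250. 207.]
215 [(226, [-14, -25, 48], [220, 223, 220]), (240, [-3, -12, 19], [133, 135, 137]), (260, [13, 1, -23], [189, 161, 61]), (278, [-3, 14, 20], [133, 136, 138]), (290, [-14, 25, 47], [244, 245, 244])]
221 [(226, [-19, -25, 47], [204, 205, 200]), (240, [4, -11, -10], [152, 140, 97]), (260, [12, 1, -30], [234, 212, 80]), (278, [-8, 14, 19], [142, 137, 114]), (290, [-19, 25, 47], [240, 241, 239])]
227 [(226, [-21, -24, 41], [212, 214, 205]), (240, [7, -10, -26], [180, 153, 59]), (260, [8, 1, -29], [231, 207, 76]), (278, [7, 11, -26], [174, 150, 63]), (290, [-22, 25, 42], [242, 243, 239])]
233 [(226, [-28, -25, 44], [47, 114, 62]), (240, [11, -9, -43], [167, 162, 150]), (260, [5, 1, -29], [231, 207, 76]), (278,
[... 910 characters left out ...]
62, 158, 145]), (260, [-33, 2, 6], [178, 177, 176]), (278, [11, 8, -73], [159, 151, 136]), (290, [35, 8, -117], [49, 50, 53])]
269 [(226, [36, -8, -121], [50, 51, 53]), (240, [10, -7, -77], [156, 151, 140]), (260, [-38, 2, 7], [176, 175, 175]), (278, [10, 8, -77], [143, 129, 98]), (290, [36, 8, -122], [48, 49, 52])]
275 [(226, [35, -8, -124], [58, 60, 63]), (240, [30, -5, -115], [85, 85, 87]), (260, [30, 0, -115], [81, 81, 83]), (278, [31, 5, -116], [84, 84, 86]), (290, [36, 8, -125], [57, 60, 62])]
281 [(226, [35, -8, -126], [66, 68, 72]), (240, [30, -5, -117], [114, 114, 117]), (260, [30, 0, -117], [113, 114, 116]), (278, [30, 5, -117], [113, 114, 116]), (290, [34, 8, -125], [65, 68, 72])]
```

```bash
python3 - <<'E'
from m import *
k,D,c=K("wrist");T=np.array(c["tool_from_camera"])
f=np.load("wrist2.npz");L=cloud("wrist",f["d"],(T[:3,:3],T[:3,3]));b=(abs(L[:,:,1])<75)&(L[:,:,0]<25)&(L[:,:,0]>-25)&(L[:,:,2]<60)&(L[:,:,2]>-100)
p=L[b];print(len(p));
for z in range(-100,20,10):
    s=p[(p[:,2]>=z)&(p[:,2]<z+10)]
    if len(s):print(z,len(s),s[:,0].min().round(),s[:,0].max().round(),np.abs(s[:,1]).min().round(),np.abs(s[:,1]).max().round())
E
```

```text
6040
-100 894 -12.0 10.0 47.0 50.0
-90 712 -12.0 12.0 45.0 62.0
-80 1176 -12.0 12.0 45.0 65.0
-70 1112 -1.0 12.0 45.0 64.0
-60 1057 -7.0 11.0 45.0 63.0
-50 851 -10.0 11.0 45.0 62.0
-40 238 -10.0 11.0 45.0 54.0
```

```bash
python3 - <<'E'
from m import *
k,D,c=K("wrist");T=np.array(c["tool_from_camera"])
for n in("wrist2","wrist1"):
    f=np.load(n+".npz");L=cloud("wrist",f["d"],(T[:3,:3],T[:3,3]));b=(abs(L[:,:,1])<75)&(abs(L[:,:,0])<25)&(L[:,:,2]<60)&(L[:,:,2]>-60)
    z=np.sort(L[b][:,2]);print(n,z[-12:].round(1))
    for u in(160,166,353):print(u,[(v,L[v,u].round(0).tolist(),f["i"][v,u].tolist()) for v in range(226,246,3)])
i,d=bot.capture("wrist");L=cloud("wrist",d,(T[:3,:3],T[:3,3]))
b=(abs(L[:,:,1])<20)&(L[:,:,0]<12)&(L[:,:,0]>8.5)&(L[:,:,2]>-60)&(L[:,:,2]<-31)&(np.ptp(i.astype(int),axis=2)<30)
print(np.sort(L[b][:,2])[-12:].round(1), np.abs(L[b][:,1]).min())
E
```

```text
wrist2 [-35.7 -35.7 -35.7 -35.6 -35.5 -35.4 -35.4 -35.4 -35.4 -35.1 -35.  -34.9]
160 [(226, [-113.0, -146.0, 261.0], [81, 185, 166]), (229, [10.0, -51.0, -38.0], [136, 137, 126]), (232, [10.0, -50.0, -40.0], [140, 135, 124]), (235, [10.0, -48.0, -45.0], [128, 125, 116]), (238, [9.0, -48.0, -46.0], [99, 97, 90]), (241, [9.0, -48.0, -48.0], [37, 36, 37]), (244, [9.0, -47.0, -51.0], [37, 36, 37])]
166 [(226, [-113.0, -137.0, 260.0], [81, 185, 166]), (229, [-118.0, -138.0, 261.0], [90, 196, 175]), (232, [9.0, -47.0, -38.0], [37, 37, 39]), (235, [9.0, -46.0, -42.0], [38, 38, 38]), (238, [7.0, -47.0, -41.0], [35, 34, 35]), (241, [6.0, -46.0, -43.0], [36, 35, 35]), (244, [4.0, -47.0, -42.0], [33, 32, 33])]
353 [(226, [-112.0, 143.0, 260.0], [90, 211, 188]), (229, [11.0, 49.0, -37.0], [139, 137, 125]), (232, [10.0, 49.0, -40.0], [135, 132, 121]), (235, [9.0, 48.0, -42.0], [112, 110, 102]), (238, [9.0, 47.0, -45.0], [37, 37, 39]), (241, [9.0, 46.0, -49.0], [35, 35, 37]), (244, [9.0, 45.0, -52.0], [34, 33, 34])]
wrist1 [-35.8 -35.8 -35.8 -35.8 -35.7 -35.5 -35.5 -35.2 -35.1 -35.  -34.8 -34.6]
1
[... 330 characters left out ...]
 [-84.0, -116.0, 191.0], [105, 230, 215]), (229, [-88.0, -116.0, 191.0], [108, 225, 207]), (232, [9.0, -47.0, -39.0], [43, 41, 44]), (235, [9.0, -46.0, -42.0], [42, 41, 42]), (238, [8.0, -46.0, -42.0], [40, 39, 40]), (241, [6.0, -46.0, -43.0], [39, 38, 40]), (244, [5.0, -46.0, -45.0], [39, 38, 39])]
353 [(226, [-84.0, 121.0, 191.0], [104, 230, 214]), (229, [10.0, 49.0, -37.0], [159, 156, 143]), (232, [10.0, 48.0, -41.0], [155, 151, 139]), (235, [9.0, 48.0, -42.0], [128, 126, 116]), (238, [9.0, 47.0, -45.0], [42, 43, 45]), (241, [9.0, 46.0, -49.0], [42, 41, 42]), (244, [9.0, 45.0, -51.0], [39, 38, 39])]
[-38.2 -38.  -38.  -37.8 -37.8 -37.8 -37.4 -37.3 -37.1 -37.1 -36.9 -36.7] 4.43138776587386
```

The depth images show the fingers actually end about 36 mm short of the reported TCP, so they closed above the knob. I'll open up, descend with that correction, and check the force.

```bash

python3 -m crank '[[[0.6,0,0,0,0],[0.6,0,0,0,0],[0.6,0,0,0,0],[0.6,0,0,0,0],[0.6,0,0,0.4,0],[0.6,0.05,0,0.8,0],[0.6,0.05,0,1.2,0],[0.6,0.05,0,1.6,0],[0.6,0.05,0,2,0],[0.6,0.05,0,2,0]]]'
```

```text
time: 5.55
tool_pos: [555.2, 22.4, 41.7]
tcp_rot: [-3.141, 0.001, 0.177]
contact_force: [0.1, 0.6, -1.0]
grip_width: 55.3
finger_force: 0.0
```

```bash

python3 -m crank '[[[0.6,0,0,0.4,0],[0.6,0,0,0.9,0],[0.6,0,0,1.3,0],[0.1,0,0,1.3,0],[0.1,0,0,1.3,0],[0.1,0,0,1.3,0],[0.1,0,0,1.3,0],[0.1,0,0,1.3,0],[0.1,0,0,1.3,0],[0.1,0,0,1.3,0]]]'
```

```text
time: 6.55
tool_pos: [556.0, 21.6, 29.7]
tcp_rot: [3.14, -0.0, 0.177]
contact_force: [0.3, -6.0, -0.1]
grip_width: 23.0
finger_force: 30.0
```

Gripped: 23 mm opening, 30 N. Now lift 29 mm.

```bash

python3 -m crank '[[[0.1,0,0,-0.4,0],[0.1,0,0,-0.8,0],[0.1,0,0,-1.2,0],[0.1,0,0,-1.6,0],[0.1,0,0,-2,0],[0.1,0,0,-2.4,0],[0.1,0,0,-2.7,0],[0.1,0,0,-2.9,0],[0.1,0,0,-2.9,0],[0.1,0,0,-2.9,0]]]'
python3 -m crank '[[[0.6,0,0,0,0],[0.6,0,0,0,0],[0.6,0,0,0,0],[0.6,0,0,-2,0],[0.6,0,0,-5,0],[0.6,-3,0,-8,0],[0.8,-8,0,-10,0],[1,-12,0,-10,0],[1,-16,0,-10,0],[1,-16,0,-10,0]]]'
python3 - <<'E'
from m import *
P=pose('wrist');i,d=bot.capture('wrist');C=cloud('wrist',d,P);save('v5',i);delta(449.7,3.3,100,10.1)
b,c,a=big(masks(i)["y"],(200,0,320,180));print("knob",c,a,np.median(C[b],0),np.percentile(C[b][:,2],[5,95]))
b,c,a=big(masks(i)["r"],(200,50,320,300));print("red",c,a,np.median(C[b],0))
E
```

```text
time: 7.55
tool_pos: [556.1, 21.6, 59.3]
tcp_rot: [3.14, -0.001, 0.177]
contact_force: [-0.6, -4.5, 3.9]
grip_width: 23.2
finger_force: 30.0
time: 8.55
tool_pos: [393.3, -5.3, 158.2]
tcp_rot: [-3.14, 0.003, 0.177]
contact_force: [-0.1, -0.4, 0.0]
grip_width: 82.7
finger_force: 0.0
t 8.6 at [396.5  -5.6 158.8] [-1.7999e+02 -1.0000e-02  1.0100e+01] q6 1.19 F [ 0.2 -0.2  0.3] w 86.6 | cm [5.4  0.06 5.88] turn 0.0
knob [288.46666667 148.86666667] 15 [421.15382211 -31.96993161  18.85568744] [17.64978813 19.92015526]
red [259.24694377 115.38304808] 1227 [450.97370595   3.74008944  50.46314112]
```

View pics/v5.png

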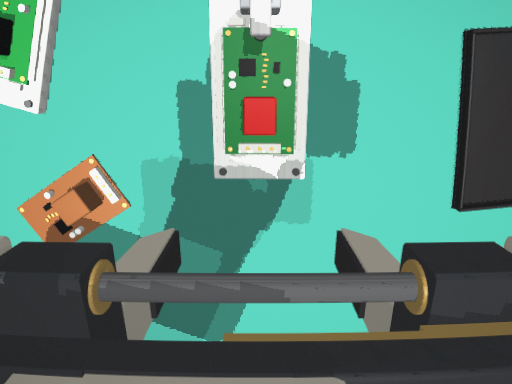

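The board is clear in view: block at (260,115), with the foot beyond the end. The knob is out of frame, so I'll check its height from the fixed cameras while refining the block position.

```bash
python3 - <<'E'
from m import *
for n,roi in(("side",(220,150,260,195)),("top",(248,135,290,175))):
    j,e=bot.capture(n);C=cloud(n,e,pose(n))
    try:
        b,c,a=big(masks(j)["y"],roi);print(n,c,a,np.median(C[b],0).round(1))
    except Exception as x:print(n,"hidden")
P=pose('wrist');i,d=bot.capture('wrist');C=cloud('wrist',d,P)
b,c,a=big(masks(i)["r"],(200,50,320,300));t=b&(C[:,:,2]>48)
ct=np.vstack(cv2.findContours(t.astype(np.uint8),0,1)[0])
print("block",cv2.minAreaRect(plane("wrist",ct.reshape(-1,2),51,P)[:,:2].astype(np.float32)),C[t].mean(0))
E
```

```text
side [236.95833333 168.02083333] 48 [552.9  27.9 116.9]
top [265.55       154.26666667] 60 [555.8  21.3 120. ]
block ((450.8473205566406, 3.5996131896972656), (32.1063117980957, 28.39032554626465), 10.199578285217285) [450.97987433   3.62469162  51.68118792]
```

The finger is up and staying up (knob top at about 120 mm). Now I go down onto the block.

```bash

python3 -m crank '[[[0.8,3,0,0.5,0],[0.7,5.4,0.05,3,0],[0.7,5.45,0.05,6,0],[0.7,5.45,0.05,9,0],[0.7,5.45,0.05,12,0],[0.7,5.45,0.05,14,0],[0.7,5.45,0.05,15.5,0],[0.7,5.45,0.05,16.2,0],[0.7,5.45,0.05,16.2,0],[0.7,5.45,0.05,16.2,0]]]'
python3 -c "
from h import *
delta(450.5,3.5,-12,10.1)"
```

```text
time: 9.75
tool_pos: [452.7, 3.3, -3.3]
tcp_rot: [3.141, -0.001, 0.177]
contact_force: [0.1, 0.0, -0.1]
grip_width: 64.3
finger_force: 0.0
t 9.75 at [452.7   3.3  -3.3] [ 1.7999e+02 -3.0000e-02  1.0160e+01] q6 1.23 F [ 0.1  0.  -0.1] w 64.3 | cm [-0.22 -0.06  0.87] turn 0.06
```

```bash

python3 -m crank '[[[0.7,-0.2,-0.05,0.4,0],[0.7,-0.2,-0.05,0.8,0],[0.7,-0.2,-0.05,0.8,0],[0.15,-0.2,-0.05,0.8,0],[0.15,-0.2,-0.05,0.8,0],[0.15,-0.2,-0.05,0.8,0],[0.15,-0.2,-0.05,0.8,0],[0.15,-0.2,-0.05,0.8,0],[0.15,-0.2,-0.05,0.8,0],[0.15,-0.2,-0.05,0.8,0]]]'

```

```text
time: 10.75
tool_pos: [450.0, 3.4, -11.4]
tcp_rot: [3.141, -0.0, 0.177]
contact_force: [0.1, -0.2, -0.0]
grip_width: 29.5
finger_force: 30.0
```

```bash

python3 -m crank '[[[0.15,0,0,-0.3,0],[0.15,0,0,-0.7,0],[0.15,0,0,-1.1,0],[0.15,0,0,-1.4,0],[0.15,0,0,-1.4,0],[0.15,-1,0,-1.4,0],[0.15,-2.5,0,-1.4,0],[0.15,-4,0,-1.4,0],[0.15,-4.5,0,-1.4,0],[0.15,-4.5,0,-1.4,0]]]'
python3 -m crank '[[[0.15,0,0,0,0],[0.15,0,0,-1,0],[0.15,0,0,-3,0],[0.15,0,0,-5.5,0],[0.15,0,0,-8,0],[0.15,0,0,-10,0],[0.15,0,0,-11,0],[0.15,0,0,-11,0],[0.15,0,0,-11,0],[0.15,0,0,-11,0]]]'
python3 - <<'E'
from m import *
P=pose('wrist');i,d=bot.capture('wrist');C=cloud('wrist',d,P);s,_=bot.capture('side');save('v6',np.hstack([i,cv2.resize(s[120:260,180:320],(288,384))]))
o=bot.get_obs();r=R.from_euler('xyz',o["tcp_rot"]).as_matrix();L=(C-o["tool_pos"])@r
h=cv2.cvtColor(i,cv2.COLOR_RGB2HSV);g=(h[:,:,0]>45)&(h[:,:,0]<75)&(h[:,:,1]>140)&(L[:,:,2]<0)&(L[:,:,2]>-60)
p=L[g];print(len(p),p.min(0),p.max(0)); A=np.c_[p[:,:2],np.ones(len(p))];print("tilt fit",np.linalg.lstsq(A,p[:,2],rcond=None)[0])
delta(496,-277,120,15.5)
E
```

```text
time: 11.75
tool_pos: [404.8, -4.5, 2.5]
tcp_rot: [-3.141, 0.001, 0.177]
contact_force: [-0.2, -0.0, -0.2]
grip_width: 29.7
finger_force: 30.0
time: 12.75
tool_pos: [404.9, -4.3, 111.6]
tcp_rot: [-3.141, 0.002, 0.177]
contact_force: [-0.1, 1.3, -1.5]
grip_width: 29.6
finger_force: 30.0
15811 [  2.53950735 -35.3660759  -32.41920606] [ 80.04724732  35.08028257 -27.62114624]
tilt fit [-1.78347679e-03  9.43786514e-04 -2.97660524e+01]
t 12.85 at [405.1  -4.4 111.7] [-1.7996e+02  1.1000e-01  1.0150e+01] q6 1.19 F [ 0.1  0.1 -1.7] w 29.8 | cm [ 4.15 28.44 -0.86] turn -5.35
```

View pics/v6.png

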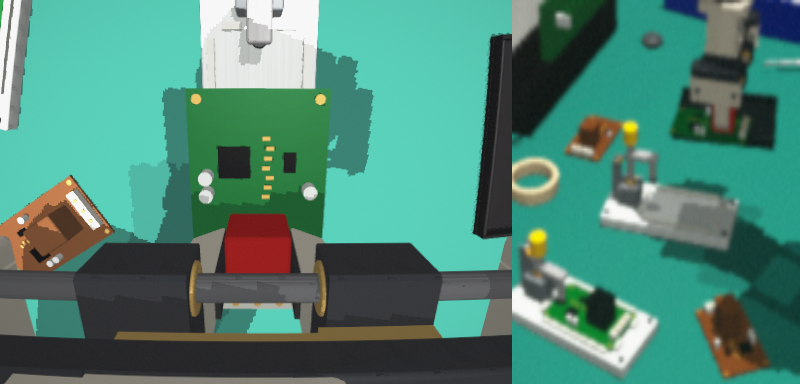

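The board is held level, its end is clear of the finger, and the knob is still up in the side view. I'll carry it over the tray.

```bash

python3 -m crank '[[[0.15,0.1,1.5,0,-0.5],[0.15,0.4,5,0,-1],[0.15,0.7,9,0,-2],[0.15,1,13,0,-3],[0.15,1.3,17,0,-4],[0.15,1.6,21,0,-5],[0.15,1.9,25,0,-5.35],[0.15,2.1,27.5,0,-5.35],[0.15,2.15,28.6,0,-5.35],[0.15,2.15,28.6,0,-5.35]]]'
python3 - <<'E'
from m import *
P=pose('wrist');i,d=bot.capture('wrist');C=cloud('wrist',d,P);t,td=bot.capture('top');save('v7',np.hstack([i,cv2.resize(t[130:230,320:420],(288,384))]))
delta(476.7,-282.3,-20,15.5)
E
```

```text
time: 13.85
tool_pos: [476.8, -282.8, 111.5]
tcp_rot: [-3.14, 0.001, 0.269]
contact_force: [-0.8, -0.1, -2.2]
grip_width: 29.9
finger_force: 30.0
t 13.95 at [ 476.6 -280.8  111.9] [-1.799e+02  6.000e-02  1.552e+01] q6 0.63 F [ 0.2  1.5 -1.3] w 29.7 | cm [-0.02  0.17 13.19] turn 0.02
```

View pics/v7.png

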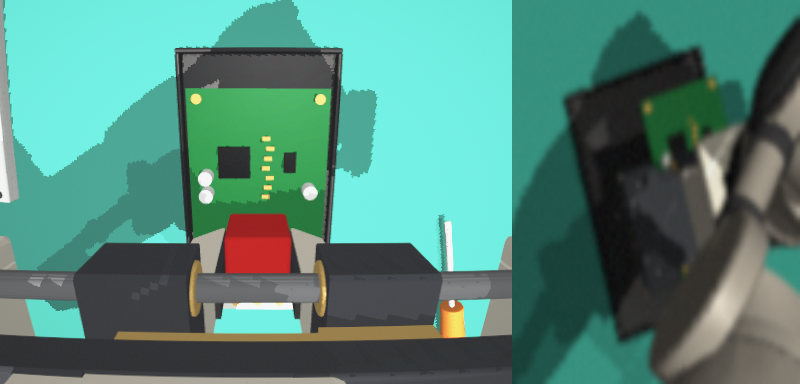

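The board sits square over the tray, whose far rim spans (176–341, 50). Lowering now.

```bash

python3 -m crank '[[[0.15,0,0,1,0],[0.15,0,0,3,0],[0.15,0,0,5,0],[0.15,0,0,7,0],[0.15,0,0,9,0],[0.15,0,0,10.5,0],[0.15,0,0,11.6,0],[0.15,0,0,12.2,0],[0.15,0,0,12.5,0],[0.15,0,0,12.5,0]]]'
python3 -m crank '[[[0.15,0,0,0.1,0],[0.15,0,0,0.2,0],[0.15,0,0,0.3,0],[0.15,0,0,0.4,0],[0.15,0,0,0.5,0],[0.15,0,0,0.6,0],[0.15,0,0,0.7,0],[0.15,0,0,0.75,0],[0.15,0,0,0.75,0],[0.15,0,0,0.75,0]]]'
```

```text
time: 14.95
tool_pos: [477.3, -282.1, -12.4]
tcp_rot: [3.141, -0.0, 0.271]
contact_force: [-0.8, 1.1, -0.7]
grip_width: 29.7
finger_force: 30.0
time: 15.95
tool_pos: [477.2, -282.2, -20.0]
tcp_rot: [3.142, -0.0, 0.27]
contact_force: [-1.1, 0.2, -2.6]
grip_width: 29.8
finger_force: 30.0
```

Now creep down to contact in small steps.

```bash

python3 -m crank '[[[0.15,0,0,0.03,0],[0.15,0,0,0.06,0],[0.15,0,0,0.1,0],[0.15,0,0,0.13,0],[0.15,0,0,0.16,0],[0.15,0,0,0.2,0],[0.15,0,0,0.23,0],[0.15,0,0,0.25,0],[0.15,0,0,0.25,0],[0.15,0,0,0.25,0]]]'
```

```text
time: 16.95
tool_pos: [477.2, -282.2, -22.5]
tcp_rot: [3.141, 0.0, 0.27]
contact_force: [-0.4, 0.0, -1.5]
grip_width: 30.1
finger_force: 30.0
```

```bash

python3 -m crank '[[[0.15,0,0,0.02,0],[0.15,0,0,0.04,0],[0.15,0,0,0.06,0],[0.15,0,0,0.08,0],[0.15,0,0,0.1,0],[0.15,0,0,0.1,0],[0.15,0,0,0.1,0],[0.15,0,0,0.1,0],[0.15,0,0,0.1,0],[0.15,0,0,0.1,0]]]'
```

```text
time: 17.95
tool_pos: [477.2, -282.2, -23.4]
tcp_rot: [3.141, -0.0, 0.271]
contact_force: [0.2, 0.5, 0.8]
grip_width: 29.7
finger_force: 30.0
```

```bash

python3 -m crank '[[[0.15,0,0,0.02,0],[0.15,0,0,0.04,0],[0.15,0,0,0.05,0],[0.15,0,0,0.05,0],[0.15,0,0,0.05,0],[0.15,0,0,0.05,0],[0.15,0,0,0.05,0],[0.15,0,0,0.05,0],[0.15,0,0,0.05,0],[0.15,0,0,0.05,0]]]'
```

```text
time: 18.95
tool_pos: [477.2, -282.2, -23.4]
tcp_rot: [3.141, -0.0, 0.271]
contact_force: [-2.4, 0.9, 6.1]
grip_width: 30.1
finger_force: 30.0
```

Contact at 6 N, so the board is on the floor. Release, then rise.

```bash

python3 -m crank '[[[0.4,0,0,0,0],[0.6,0,0,0,0],[0.6,0,0,0,0],[0.6,0,0,0,0],[0.6,0,0,0,0],[0.6,0,0,-1,0],[0.6,0,0,-3,0],[0.6,0,0,-6,0],[0.6,0,0,-9,0],[0.6,0,0,-12,0]]]'
python3 -m crank '[[[0.6,-1,0,-3,0],[0.6,-4,0,-6,0],[0.6,-8,0,-8,0],[0.6,-8,0,-8,0],[0.6,-8,0,-8,0],[0.6,-8,0,-8,0],[0.6,-8,0,-8,0],[0.6,-8,0,-8,0],[0.6,-8,0,-8,0],[0.6,-8,0,-8,0]]]'
python3 - <<'E'
from m import *
P=pose('wrist');i,d=bot.capture('wrist');C=cloud('wrist',d,P);t,td=bot.capture('top');s,sd=bot.capture('side');save('v8',np.hstack([i,cv2.resize(s[120:260,180:320],(288,384))]))
h=cv2.cvtColor(i,cv2.COLOR_RGB2HSV);g=(h[:,:,0]>45)&(h[:,:,0]<75)&(h[:,:,1]>140)&(C[:,:,2]<40)&(C[:,:,2]>2)
b,c,a=big(g,(120,0,400,240));p=C[b];A=np.c_[p[:,:2],np.ones(len(p))];print("board z",np.median(p[:,2]),np.linalg.lstsq(A,p[:,2],rcond=None)[0][:2],cv2.minAreaRect(p[:,:2].astype(np.float32)))
for n,x,q,roi in(("side",s,sd,(220,150,260,195)),("top",t,td,(248,135,290,175))):
    b,c,a=big(masks(x)["y"],roi);print(n,np.median(cloud(n,q,pose(n))[b],0))
delta(0,0,0,0)
E
```

```text
time: 19.95
tool_pos: [477.1, -282.1, 97.9]
tcp_rot: [3.141, -0.0, 0.271]
contact_force: [1.2, -0.7, -0.3]
grip_width: 55.4
finger_force: 0.0
time: 20.95
tool_pos: [400.3, -303.4, 175.7]
tcp_rot: [-3.141, 0.0, 0.271]
contact_force: [0.6, 0.5, 0.3]
grip_width: 55.4
finger_force: 0.0
board z 6.582714506304171 [-0.00081291 -0.00013733] ((495.9606628417969, -276.42840576171875), (119.1635513305664, 69.26874542236328), 15.32253646850586)
side [552.2014237   27.69151941 116.59532315]
top [555.61768455  21.87439929 120.12883347]
t 21.1 at [ 400.2 -303.5  175.9] [-180.      0.     15.51] q6 0.5 F [ 0.1 -0.6  0.3] w 55.1 | cm [-30.45 -39.94  17.6 ] turn 15.51
```

View pics/v8.png

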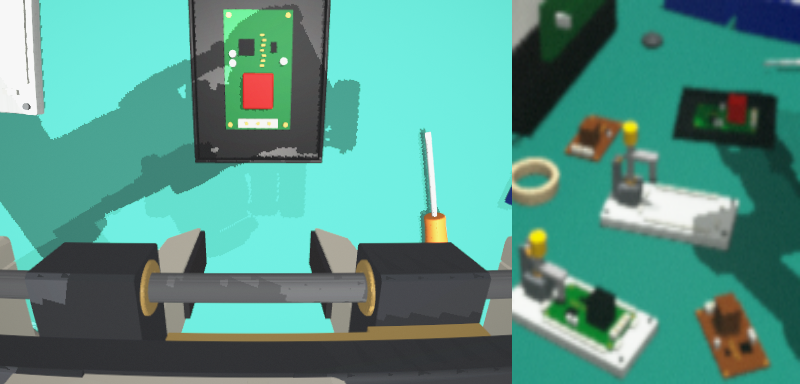

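The board lies flat and centred in the tray, block up at (258,90). The red-block board's finger is still raised, and the black-block board has not been touched.

```bash
python3 -c "
from plant import bot
print(bot.close_job())"
```

```text
the job is handed in; nothing more can be done
None
```

The red-block board is lying flat, components up, in the black tray, its finger is still up, and the black-block board was not touched; I handed the job in at about 21 s of the 48 s allowed.

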